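Set out a slide-staining station

ROBOT

A 6-joint arm with a two-finger parallel gripper is mounted at the origin on the work surface. World frame = base frame: x ahead of the robot, y to its left, z up, the work surface at z = 0. Lengths are in m, angles in rad, forces in N, time in s.
With the tool pointing down it reaches from about 0.3 to 0.775 m from the base axis. Payload 14.6 kg.
Tool frame: the origin (TCP) lies on the mounting face of the last link; the fingertips stand 199 mm ahead of it and the grasp point (between the pads) lies 180 mm ahead of it; z points along the fingers, y is the line along which they close (so a half turn about z gives the same grasp; the last joint's range is limited). The gripper opens to 94 mm and grips with 3 to 60 N. Pads are 16 mm wide; open, the fingers measure 119 mm over their backs; the gripper's body (75 mm by 177 mm) begins 78 mm behind the grasp point.
Start: joints at [1.038, 0.3, 1.521, -0, 1.321, -0.067], TCP at [0.247, 0.491, 0.405] pointing down, gripper open.
Joint ranges: [-3.03, 3.03], [-0.79, 2.21], [0.23, 2.52], [-1.04, 4.18], [0, 3.07], [-2.55, 2.55]. Speed limits (rad/s): [2.22, 2.22, 2.57, 3.14, 3.14, 3.14].

INTERFACE

Orientations are given as [roll, pitch, yaw] about the fixed x, y, z axes, in that order (R = Rz(yaw) Ry(pitch) Rx(roll)).
In Python, from station import telemetry, cams, workorder, finder gives the robot as it stands.
- The arm moves only by the tool jog_arm, never from a script. Its argument "rows" is a list of rows, each an object with "gripper": the finger opening in m, from 0 to 0.094; "slide": the shift along the tool's x, y, z in m, a list of three; "spin": the turn about the tool's z in rad. In form: [{"gripper": gripper, "slide": [tx, ty, tz], "spin": spin}, ...]. A call has 1 to 8 rows; each row is the pose to reach, as a shift and turn from the pose commanded when the call began, along the tool's axes at that moment; what a row does not reach only later rows make up. A row lasts 1/10 s, in which the tool goes at most 50 mm and 8.59 degrees, less where a joint would pass 70% of its speed; a pose out of reach is approached as far as the arm can. A call with a gripper value outside its range is refused whole. The fingers move at their own pace and stop on an object; "squeeze" is the grip in N (left out, the last holds). Time passes only in rows, so rows that repeat a pose let the fingers close. It gives the time, the measured TCP pose, the force, the opening and the grip force at its end, in the units of the state.
- telemetry.get_obs(): the state, without advancing time (a new reading comes with each control period).
- cams.camera(name): name is "scene" or "top"; returns (picture, depth): 480x640x3 uint8, red, green, blue; 480x640 float32, m along the optical axis (not along the pixel's ray), 0 where there is no reading.
- cams.camera_info(name): a dict with "camera_matrix" (3x3 intrinsics, pixels), "k1" (the pictures are not rectified: a ray, as slopes to the right and down, at radius r is drawn at 1 + k1 r^2 times it, then the intrinsics apply), "R" (3x3) and "t" (3): a world point X has camera coordinates R X + t. Camera axes: x right, y down, z forward; pixel columns grow to the right and rows downward; lengths in m; the calibration is good to about 2 mm. A picture is of the moment at which its call begins. camera_info takes no time and is no camera call.
- workorder.hand_in(): hands the job in; it is judged then, once.
Trained networks look in the newest picture that a camera, given by its name, has taken for a name from the list of things; names that differ only in an ending like _2 or _b are one class to them, and where a whole thing is asked for, a point or a joint stands for the part that bears it (a point fixed in the world has none). Each returns a list of dicts, best first, with "confidence" (0 to 1); they miss things now and then, are a little off and sometimes report something else, mostly with a low value. They report only what shows in the picture. A call takes as long as a camera call.
- finder.find_in(target, camera): "point" ([x, y, z] in m, in world coordinates, good to about 4 mm: the middle of the surface that is visible of it).
- finder.masks_of(target, camera): "region" (480x640 bool, what is visible of it).
The state is a dict: "time_s": time; "qpos": joint angles; "joint_vel": joint speeds; "tau": joint torques, N m; "ee_pos": TCP position; "eef_rot": TCP orientation; "force": force on the tool from outside, world axes, zero at the start; "moment": the same for the moment, N m; "grip_width": finger opening in m; "grip_force": force on a finger pad.
Only numpy, scipy, OpenCV 4.12 (cv2) and the standard library are available. Lean on these libraries where they do the work, as an engineer would, in place of code of your own. Each camera call takes 0.05 s, during which the arm holds its last target. There are 200 camera calls.

TASK

Set out the staining station on the lab bench: stand the amber bottle in the middle square of the black board, the blue-capped white bottle in the square to its left and the yellow-capped green bottle in the square to its right (left and right as seen from the robot), each bottle wholly inside its outline and never tipped over. Stand the blue dish in the middle of the slide warmer's white plate and put the steel lid on top of the dish so that it covers the dish's mouth all round. Leave the brass weight, the rubber stopper and the orange pot where they are.

Things in the scene. Friction and masses are not known exactly. Their poses are not given: they have to be found in the camera images.
- amber_bottle: Loose reagent bottle, about 140 g, upright: round body 40 mm diameter up to 60 mm, shoulder narrowing to 70 mm, cap 28 mm diameter from 70 to 90 mm (total height 90 mm). Origin: centre of its underside, z up its axis. Amber glass with a black cap.
- white_bottle: Loose reagent bottle, about 140 g, upright: round body 40 mm diameter up to 60 mm, shoulder narrowing to 70 mm, cap 28 mm diameter from 70 to 90 mm (total height 90 mm). Origin: centre of its underside, z up its axis. White plastic with a blue cap.
- green_bottle: Loose reagent bottle, about 140 g, upright: round body 40 mm diameter up to 60 mm, shoulder narrowing to 70 mm, cap 28 mm diameter from 70 to 90 mm (total height 90 mm). Origin: centre of its underside, z up its axis. Green plastic with a yellow cap.
- dish: Loose open round dish of blue ceramic, about 120 g, outside diameter 60 mm, height 28 mm, wall 4 mm (mouth 52 mm). Origin: centre of its underside, z up.
- lid: Loose flat steel lid, about 70 g, a disc of 68 mm diameter and 5 mm thick with an upright round red knob of 16 mm diameter on its centre, from 5 to 33 mm height. It lies flat, knob up, and goes onto the dish that way, resting on the dish's rim (28 mm over the dish's underside). Origin: centre of the disc's underside, z up.
- board: Fixed flat black plastic board, 90 mm (its x) by 250 mm (its y), 8 mm thick, with three white outlined squares of 60 mm side in a row along its y. Origin: centre of its underside; the squares' centres are at its y = +85 mm (the left one as seen from the robot), 0 and -85 mm, x = 0; its upper face is at z = 8 mm. It is turned at most 0.25 rad from the world axes.
- warmer: Fixed slide warmer, a grey housing 160 mm (its x) by 140 mm (its y), with two black knobs on its front (-x, towards the robot), and on top a white square plate of 120 mm side whose upper face is 60 mm above the bench. Origin: centre of the housing's underside; the plate's centre is at its x = +12 mm, y = 0.
- weight: Bystander: loose brass weight, 26 mm diameter, 36 mm high. Origin: centre of its underside.
- stopper: Bystander: loose dark rubber stopper, 28 mm diameter, 25 mm high. Origin: centre of its underside.
- film_pot: Bystander: loose small orange plastic pot, 26 mm diameter, 30 mm high. Origin: centre of its underside.

How it is judged:
By the outcome, as a careful person would: the job done as asked, in the order asked, and still so for the second after the job is handed in, with the robot touching nothing.
It also fails if it takes over 99 s, if anything falls off the work surface, if the arm or the gripper's body presses on something with over 40 N, if the wrist force passes 120 N, or if a joint passes its speed limit or range.

## Working session

There is one attempt and no reset: what is moved stays moved. The work goes in short steps, Python scripts to look and compute and a tool call to move; the robot and the scene stay as the last step left them, time stands still between calls to the robot, and variables do not carry over. Pictures are saved under pics/ and viewed, at most 14 in all, crops included, and the job is handed in when it is done.

Besides the shell and the picture viewer there is one more tool, called after "Call:" by a JSON object that holds its "method" and its "body". jog_arm: Moves the arm, as the interface text tells. Its arguments: {"type":"object","properties":{"rows":{"type":"array","items":{"type":"object","properties":{"gripper":{"type":"number"},"slide":{"type":"array","items":{"type":"number"}},"spin":{"type":"number"}}}},"squeeze":{"type":"number"}},"required":["rows"]}

```bash
mkdir -p pics; ls; cat > h.py <<'E'
import numpy as np,cv2
from station import telemetry,cams,workorder,finder
def world(cam,u,v,z=None,depth=None):
    I=cams.camera_info(cam);K=np.array(I["camera_matrix"]);R=np.array(I["R"]);t=np.array(I["t"])
    p=np.stack([np.atleast_1d(u),np.atleast_1d(v)],-1).astype(float).reshape(-1,1,2)
    n=cv2.undistortPoints(p,K,np.array([I["k1"],0,0,0.]))[:,0]
    d=np.c_[n,np.ones(len(n))]
    if depth is not None: return (d*np.atleast_1d(depth)[:,None]-t)@R
    w=d@R;c=-R.T@t
    return c+w*((z-c[2])/w[:,2])[:,None]
E
python3 - <<'E'
from h import *
for c in ("top","scene"):
    p,d=cams.camera(c);cv2.imwrite(f"pics/{c}0.png",p[:,:,::-1]);np.save(f"{c}_d.npy",d)
    I=cams.camera_info(c);print(c,-np.array(I["R"]).T@I["t"],I["k1"])
    for n in "amber_bottle white_bottle green_bottle dish lid board warmer weight stopper film_pot".split():
        for r in finder.find_in(n,c)[:2]: print(n,np.round(r["point"],3),round(r["confidence"],2))
print(telemetry.get_obs())
E
```

```text
pics
top [0.41565539 0.00106849 0.87303393] 0.005828669474390413
amber_bottle [ 0.423 -0.126  0.069] 0.81
white_bottle [ 0.35  -0.286  0.06 ] 0.92
green_bottle [0.409 0.166 0.068] 0.84
dish [0.338 0.292 0.   ] 0.81
lid [0.462 0.014 0.006] 0.95
board [ 0.609 -0.183  0.007] 0.55
board [0.586 0.17  0.054] 0.26
warmer [0.585 0.168 0.057] 0.86
weight [0.698 0.002 0.023] 0.56
weight [ 0.464 -0.253  0.03 ] 0.16
stopper [0.464 0.256 0.023] 0.59
stopper [0.408 0.163 0.068] 0.4
film_pot [ 0.461 -0.256  0.029] 0.57
scene [ 0.89104353 -0.51301267  0.73774193] -0.011563466002683799
amber_bottle [ 0.433 -0.145  0.058] 0.76
white_bottle [ 0.359 -0.302  0.056] 0.84
green_bottle [0.419 0.166 0.045] 0.66
green_bottle [ 0.467 -0.255  0.03 ] 0.24
dish [0.338 0.294 0.019] 0.81
lid [0.47  0.011 0.003] 0.67
board [ 0.609 -0.199  0.01 ] 0.76
warmer [0.604 0.14  0.055] 0.9
weight [ 0.701 -0.002  0.021] 0.68
stopper [0.467 0.255 0.016] 0.73
film_pot [ 0.466 -0.255  0.033] 0.82
{'time_s': 1.1, 'qpos': array([ 1.03841009e+00,  2.99871588e-01,  1.52100427e+00, -2.21027180e-05,
        1.32067745e+00, -6.66176284e-02]), 'joint_vel': array([-3.37125643e-04,  4.63251419e-04, -7.61496854e-04,  8.60840252e-04,
       -7.68815503e-05, -4.72795940e-05]), 'tau': array([ 1.83313464e-04, -5.31657815e+01, -3.52930498e+01,  7.09343562e-02,
        2.11182260e-02, -2.26210432e-06]), 'ee_pos': array([0.24701637, 0.49139459, 0.40465937]), 'eef_rot': array([3.14155482e+00, 2.39869537e-05, 2.67582952e+00]), 'force': array([0.16493726, 0.15850497, 0.0311722 ]), 'moment': array([ 0.02501721, -0.00916903,  0.03084682]), 'grip_force': 0.0, 'grip_width': 0.09438653448445686}
```

View pics/top0.png

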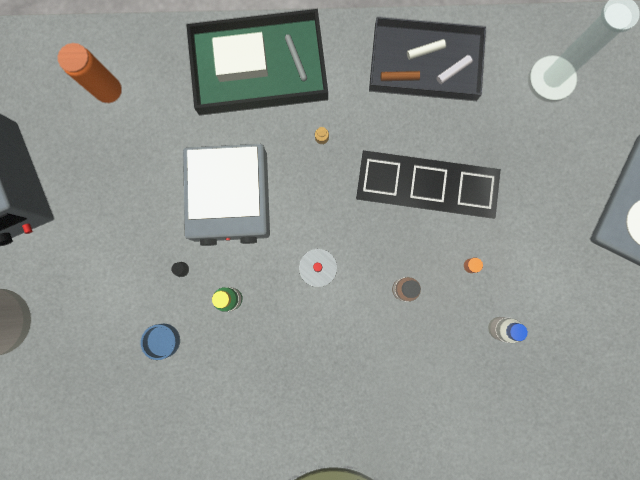

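View pics/scene0.png

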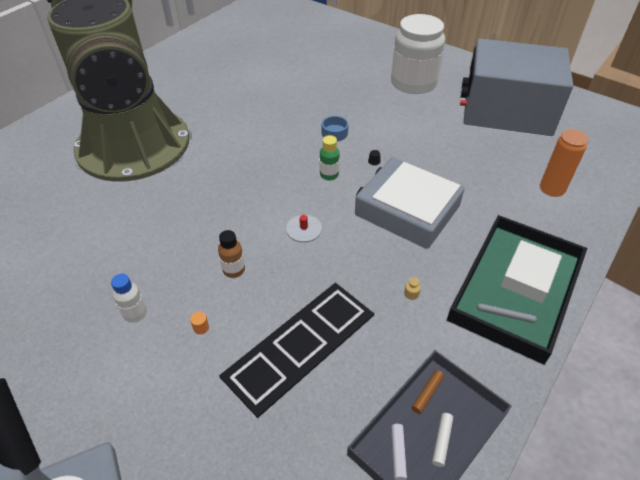

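The top view shows caps at amber (412,289), white (517,332) and green (221,300), the dish at (160,342) and the lid at (318,268). The board squares are at (381,177), (429,184) and (476,189), and the plate is near (222,183). I'll refine these with sub-pixel segmentation.

```bash
python3 - <<'E'
from h import *
p=cv2.imread("pics/top0.png");hsv=cv2.cvtColor(p,cv2.COLOR_BGR2HSV);g=p.max(2)
def blob(m,c,r,z,hull=False):
    k=np.zeros(m.shape,np.uint8);u,v=c;k[v-r:v+r,u-r:u+r]=m[v-r:v+r,u-r:u+r]
    n,l,s,ce=cv2.connectedComponentsWithStats(k);i=1+s[1:,4].argmax()
    cn=cv2.findContours((l==i).astype(np.uint8),0,1)[0][0]
    e=cv2.minAreaRect(cn) if hull else cv2.minEnclosingCircle(cn)
    return ce[i],e,s[i,4]
H,S,V=cv2.split(hsv)
bl=(H>100)&(H<130)&(S>120)
items=dict(white=((H>112)&(H<128)&(S>200),(517,332),14,.09),green=((H>20)&(H<35)&(S>150),(221,300),14,.09),
 amber=((g<75)&(S<60),(412,289),13,.09),dish=(bl,(160,342),26,.028),knob=(((H<8)|(H>172))&(S>130),(318,267),10,.033))
for n,(m,c,r,z) in items.items():
    ce,e,a=blob(m.astype(np.uint8),c,r,z)
    w=world("top",*ce,z)[0];e2=world("top",*e[0],z)[0]
    print(n,np.round(ce,1),a,"circ",np.round(e[0],1),round(e[1],1),np.round(w,4),np.round(e2,4))
for n,c in dict(L=(381,177),M=(429,184),R=(476,189)).items():
    ce,e,a=blob((g>150).astype(np.uint8),c,24,.008,True);b=cv2.boxPoints(e);W=world("top",b[:,0],b[:,1],.008)
    print(n,np.round(W.mean(0),4),np.round(np.linalg.norm(W-np.roll(W,1,0),axis=1),4),e[2])
ce,e,a=blob((g>200).astype(np.uint8),(222,183),45,.06,True);b=cv2.boxPoints(e);W=world("top",b[:,0],b[:,1],.06)
print("plate",np.round(W.mean(0),4),np.round(world("top",*ce,.06),4),np.round(np.linalg.norm(W-np.roll(W,1,0),axis=1),4),e[2])
# lid disc by Hough on gray
G=cv2.GaussianBlur(cv2.resize(cv2.cvtColor(p,6)[240:300,285:350],None,fx=4,fy=4,interpolation=2),(5,5),0)
c=cv2.HoughCircles(G,cv2.HOUGH_GRADIENT,1,100,param1=80,param2=20,minRadius=60,maxRadius=90)
if c is not None:
    x,y,r=c[0][0];u,v=(x+.5)/4-.5+285,(y+.5)/4-.5+240;print("lid",u,v,r/4,world("top",u,v,.005))
E
```

```text
Traceback (most recent call last):
ValueError: attempt to get argmax of an empty sequence
```

```bash
cat > m.py <<'E'
from h import *
p=cv2.imread("pics/top0.png");hsv=cv2.cvtColor(p,cv2.COLOR_BGR2HSV);g=p.max(2)
def blob(m,c,r,z,hull=False):
    k=np.zeros(m.shape,np.uint8);u,v=c;k[v-r:v+r,u-r:u+r]=m[v-r:v+r,u-r:u+r]
    n,l,s,ce=cv2.connectedComponentsWithStats(k);i=1+s[1:,4].argmax()
    cn=cv2.findContours((l==i).astype(np.uint8),0,1)[0][0]
    e=cv2.minAreaRect(cn) if hull else cv2.minEnclosingCircle(cn)
    return ce[i],e,s[i,4]
H,S,V=cv2.split(hsv)
bl=(H>100)&(H<130)&(S>120)
items=dict(white=((H>100)&(H<130)&(S>180),(517,332),14,.09),green=((H>20)&(H<35)&(S>150),(221,300),14,.09),
 amber=((g<75)&(S<60),(412,289),13,.09),dish=(bl,(160,342),26,.028),knob=(((H<8)|(H>172))&(S>130),(318,267),10,.033))
for n,(m,c,r,z) in items.items():
  try:
    ce,e,a=blob(m.astype(np.uint8),c,r,z)
    w=world("top",*ce,z)[0];e2=world("top",*e[0],z)[0]
    print(n,np.round(ce,1),a,"circ",np.round(e[0],1),round(e[1],1),np.round(w,4),np.round(e2,4))
  except ValueError: print(n,hsv[c[1],c[0]])
for n,c in dict(L=(381,177),M=(429,184),R=(476,189)).items():
    ce,e,a=blob((g>150).astype(np.uint8),c,24,.008,True);b=cv2.boxPoints(e);W=world("top",b[:,0],b[:,1],.008)
    print(n,np.round(W.mean(0),4),np.round(np.linalg.norm(W-np.roll(W,1,0),axis=1),4),e[2])
ce,e,a=blob((g>200).astype(np.uint8),(222,183),45,.06,True);b=cv2.boxPoints(e);W=world("top",b[:,0],b[:,1],.06)
print("plate",np.round(W.mean(0),4),np.round(world("top",*ce,.06),4),np.round(np.linalg.norm(W-np.roll(W,1,0),axis=1),4),e[2])
G=cv2.GaussianBlur(cv2.resize(cv2.cvtColor(p,6)[240:300,285:350],None,fx=4,fy=4,interpolation=2),(5,5),0)
c=cv2.HoughCircles(G,cv2.HOUGH_GRADIENT,1,100,param1=80,param2=20,minRadius=60,maxRadius=90)
if c is not None:
    x,y,r=c[0][0];u,v=(x+.5)/4-.5+285,(y+.5)/4-.5+240;print("lid",u,v,r/4,world("top",u,v,.005))
E
python3 m.py
```

```text
white [525.2 330.2] 5 circ [525. 330.] 1.4 [ 0.3513 -0.3078  0.09  ] [ 0.3516 -0.3075  0.09  ]
green [ 31 125 246]
amber [50  8 97]
dish [105 104 166]
knob [317.2 266.6] 59 circ [317.3 266.7] 4.3 [0.4609 0.0178 0.033 ] [0.4607 0.0176 0.033 ]
L [ 0.6216 -0.1004  0.008 ] [0.0601 0.0601 0.0605 0.06  ] 7.853313446044922
M [ 0.6078 -0.1845  0.008 ] [0.0605 0.0599 0.061  0.0598] 8.13010311126709
R [ 0.5938 -0.2685  0.008 ] [0.0604 0.0602 0.0608 0.0601] 7.594643592834473
plate [0.6059 0.1753 0.06  ] [[0.6053 0.175  0.06  ]] [0.1207 0.1213 0.1207 0.1193] 88.02507019042969
```

```bash
sed -i 's/(S>180),(517/(S>110),(517/; s/&(S>150),(221/\&(S>80),(221/; s/(g<75)&(S<60),(412,289),13/(g<112)\&(S<60),(412,289),13/; s/(S>120)$/(S>60)/' m.py; python3 m.py | head -4; python3 - <<'E'
from h import *
d=np.load("top_d.npy")
for u,v in((517,332),(221,300),(412,289),(160,342)):print(u,v,np.round(world("top",u,v,depth=d[v,u]),3))
E
python3 -c "
import cv2,numpy as np
p=cv2.imread('pics/top0.png');c=[p[v-22:v+22,u-22:u+22] for u,v in((517,332),(221,300),(412,289),(160,342),(318,268))]
cv2.imwrite('pics/crops.png',cv2.resize(np.hstack(c),None,fx=3.6,fy=3.6,interpolation=0))"
```

```text
white [518.4 331.9] 242 circ [518.7 331.7] 9.0 [ 0.3489 -0.2969  0.09  ] [ 0.3492 -0.2975  0.09  ]
green [220.9 299.1] 261 circ [220.9 299.3] 9.3 [0.4095 0.1705 0.09  ] [0.4092 0.1704 0.09  ]
amber [410.8 288.6] 266 circ [410.9 288.2] 9.4 [ 0.4197 -0.1313  0.09  ] [ 0.4204 -0.1315  0.09  ]
dish [159.  341.3] 1074 circ [158.7 340.8] 19.6 [0.3401 0.2885 0.028 ] [0.341  0.2891 0.028 ]
517 332 [[ 0.349 -0.295  0.091]]
221 300 [[0.408 0.17  0.09 ]]
412 289 [[ 0.419 -0.133  0.092]]
160 342 [[0.337 0.293 0.009]]
```

View pics/crops.png

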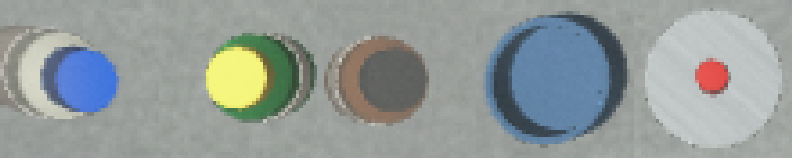

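The crops confirm the cap-top centres, so I'll start with the amber bottle at about (0.420, -0.131).

Call:
{"method": "jog_arm", "body": {"rows": [{"gripper": 0.07, "slide": [-0.434, -0.478, 0.04], "spin": 1.105}, {"gripper": 0.07, "slide": [-0.434, -0.478, 0.04], "spin": 1.105}, {"gripper": 0.07, "slide": [-0.434, -0.478, 0.04], "spin": 1.105}, {"gripper": 0.07, "slide": [-0.434, -0.478, 0.04], "spin": 1.105}, {"gripper": 0.07, "slide": [-0.434, -0.478, 0.04], "spin": 1.105}, {"gripper": 0.07, "slide": [-0.434, -0.478, 0.04], "spin": 1.105}, {"gripper": 0.07, "slide": [-0.434, -0.478, 0.04], "spin": 1.105}, {"gripper": 0.07, "slide": [-0.434, -0.478, 0.04], "spin": 1.105}], "squeeze": 15}}

```text
time_s: 1.9
ee_pos: [0.3539, 0.1049, 0.3802]
eef_rot: [3.14, -0.0, 1.565]
force: [1.3, 0.2, 0.6]
grip_width: 0.0703
grip_force: 0.0
```

```bash
python3 - <<'E'
from h import *
from scipy.optimize import least_squares
print(telemetry.get_obs()["ee_pos"],telemetry.get_obs()["eef_rot"])
def circ(P,r):
    return least_squares(lambda c:np.hypot(P[:,0]-c[0],P[:,1]-c[1])-r,P.mean(0)[:2],loss="soft_l1",f_scale=.002).x
V,U=np.mgrid[0:480,0:640]
C={}
for c in("top","scene"):
    d=np.load(c+"_d.npy");C[c]=world(c,U.ravel(),V.ravel(),depth=d.ravel())
    for n,x,y,z0,z1,rad,rr in(("dish",.339,.29,.024,.032,.045,.028),("lidknob",.46,.015,.025,.037,.02,.0),("amber",.42,-.131,.085,.095,.03,0),("white",.349,-.297,.085,.095,.03,0),("green",.4095,.1705,.085,.095,.03,0)):
        P=C[c];P=P[(np.hypot(P[:,0]-x,P[:,1]-y)<rad)&(P[:,2]>z0)&(P[:,2]<z1)]
        print(c,n,len(P),np.round(circ(P,rr) if rr else (P.min(0)+P.max(0))/2,4),np.round(np.ptp(P,0)[:2],3))
print("disc",world("top",317.6,267.4,.005),"dish",world("top",158.,342.6,.028))
E
```

```text
[0.35393146 0.10486853 0.38015084] [ 3.14048777e+00 -2.54202697e-04  1.56542740e+00]
top dish 286 [0.3396 0.2898] [0.058 0.06 ]
top lidknob 62 [0.4601 0.0181 0.0328] [0.014 0.014]
top amber 242 [ 0.4199 -0.1323  0.0902] [0.027 0.027]
top white 259 [ 0.3495 -0.2961  0.0898] [0.026 0.027]
top green 243 [0.4096 0.1712 0.09  ] [0.025 0.027]
scene dish 156 [0.3419 0.2886] [0.059 0.063]
scene lidknob 64 [0.4635 0.0154 0.0305] [0.015 0.015]
scene amber 190 [ 0.421  -0.1338  0.0891] [0.028 0.026]
scene white 229 [ 0.3508 -0.2987  0.0894] [0.029 0.028]
scene green 122 [0.4122 0.1691 0.0891] [0.028 0.028]
disc [[0.46092621 0.01760777 0.005     ]] dish [[0.33803467 0.29023682 0.028     ]]
```

Call:
{"method": "jog_arm", "body": {"rows": [{"gripper": 0.07, "slide": [-0.238, 0.067, 0.03], "spin": -0.005}, {"gripper": 0.07, "slide": [-0.238, 0.067, 0.03], "spin": -0.005}, {"gripper": 0.07, "slide": [-0.238, 0.067, 0.03], "spin": -0.005}, {"gripper": 0.07, "slide": [-0.238, 0.067, 0.03], "spin": -0.005}, {"gripper": 0.07, "slide": [-0.238, 0.067, 0.03], "spin": -0.005}, {"gripper": 0.07, "slide": [-0.238, 0.067, 0.03], "spin": -0.005}, {"gripper": 0.07, "slide": [-0.238, 0.067, 0.07], "spin": -0.005}, {"gripper": 0.07, "slide": [-0.238, 0.067, 0.1], "spin": -0.005}]}}

```text
time_s: 2.7
ee_pos: [0.4207, -0.1311, 0.2788]
eef_rot: [3.141, 0.0, 1.575]
force: [0.6, -0.4, 0.5]
grip_width: 0.0702
grip_force: 0.0
```

Call:
{"method": "jog_arm", "body": {"rows": [{"gripper": 0.07, "slide": [-0.002, 0, 0.04], "spin": 0.004}, {"gripper": 0.07, "slide": [-0.002, 0, 0.064], "spin": 0.004}, {"gripper": 0.07, "slide": [-0.002, 0, 0.064], "spin": 0.004}, {"gripper": 0.03, "slide": [-0.002, 0, 0.064], "spin": 0.004}, {"gripper": 0.03, "slide": [-0.002, 0, 0.064], "spin": 0.004}, {"gripper": 0.03, "slide": [-0.002, 0, 0.064], "spin": 0.004}, {"gripper": 0.03, "slide": [-0.002, 0, 0.064], "spin": 0.004}, {"gripper": 0.03, "slide": [-0.002, 0, 0.064], "spin": 0.004}]}}

```text
time_s: 3.5
ee_pos: [0.4212, -0.1333, 0.2167]
eef_rot: [3.14, 0.0, 1.572]
force: [-1.3, 1.0, 8.5]
grip_width: 0.0399
grip_force: 15.0
```

Call:
{"method": "jog_arm", "body": {"rows": [{"gripper": 0.03, "slide": [0, 0, -0.04], "spin": 0}, {"gripper": 0.03, "slide": [0, 0, -0.08], "spin": 0}, {"gripper": 0.03, "slide": [-0.02, 0.045, -0.08], "spin": 0}, {"gripper": 0.03, "slide": [-0.03, 0.09, -0.08], "spin": 0}, {"gripper": 0.03, "slide": [-0.04, 0.135, -0.08], "spin": 0}, {"gripper": 0.03, "slide": [-0.051, 0.17, -0.08], "spin": 0}, {"gripper": 0.03, "slide": [-0.051, 0.186, -0.08], "spin": 0}, {"gripper": 0.03, "slide": [-0.051, 0.186, -0.08], "spin": 0}]}}

```text
time_s: 4.3
ee_pos: [0.6082, -0.184, 0.2952]
eef_rot: [-3.141, -0.0, 1.572]
force: [0.1, -0.8, -0.9]
grip_width: 0.0401
grip_force: 15.0
```

Call:
{"method": "jog_arm", "body": {"rows": [{"gripper": 0.03, "slide": [0, 0, 0.035], "spin": 0}, {"gripper": 0.03, "slide": [0, 0, 0.06], "spin": 0}, {"gripper": 0.03, "slide": [0, 0, 0.067], "spin": 0}, {"gripper": 0.03, "slide": [0, 0, 0.069], "spin": 0}, {"gripper": 0.03, "slide": [0, 0, 0.07], "spin": 0}, {"gripper": 0.03, "slide": [0, 0, 0.07], "spin": 0}]}}

```text
time_s: 4.9
ee_pos: [0.6072, -0.1841, 0.2273]
eef_rot: [3.14, 0.001, 1.572]
force: [0.2, 0.1, -1.8]
grip_width: 0.0397
grip_force: 15.0
```

Call:
{"method": "jog_arm", "body": {"rows": [{"gripper": 0.03, "slide": [0, 0, 0.001], "spin": 0}, {"gripper": 0.03, "slide": [0, 0, 0.002], "spin": 0}, {"gripper": 0.03, "slide": [0, 0, 0.002], "spin": 0}]}}

```text
time_s: 5.2
ee_pos: [0.6072, -0.1841, 0.2248]
eef_rot: [3.141, 0.0, 1.572]
force: [-1.0, 0.3, 4.8]
grip_width: 0.0396
grip_force: 15.0
```

Call:
{"method": "jog_arm", "body": {"rows": [{"gripper": 0.07, "slide": [0, 0, 0], "spin": 0}, {"gripper": 0.07, "slide": [0, 0, 0], "spin": 0}, {"gripper": 0.07, "slide": [0, 0, 0], "spin": 0}, {"gripper": 0.07, "slide": [0, 0, -0.03], "spin": 0}, {"gripper": 0.07, "slide": [0, 0, -0.07], "spin": 0}, {"gripper": 0.07, "slide": [0, 0, -0.11], "spin": 0}, {"gripper": 0.07, "slide": [0, 0, -0.11], "spin": 0}]}}

```text
time_s: 5.9
ee_pos: [0.6076, -0.1842, 0.3399]
eef_rot: [3.133, 0.003, 1.572]
force: [0.9, -0.3, -0.0]
grip_width: 0.0698
grip_force: 0.0
```

Call:
{"method": "jog_arm", "body": {"rows": [{"gripper": 0.07, "slide": [-0.0235, -0.05, 0], "spin": 0}, {"gripper": 0.07, "slide": [-0.0435, -0.1, 0], "spin": 0}, {"gripper": 0.07, "slide": [-0.0635, -0.145, 0], "spin": 0}, {"gripper": 0.07, "slide": [-0.0835, -0.19, 0], "spin": 0}, {"gripper": 0.07, "slide": [-0.1035, -0.235, 0], "spin": 0}, {"gripper": 0.07, "slide": [-0.1135, -0.257, 0], "spin": 0}, {"gripper": 0.07, "slide": [-0.1135, -0.257, 0], "spin": 0}, {"gripper": 0.07, "slide": [-0.1135, -0.257, 0.04], "spin": 0}]}}

```text
time_s: 6.7
ee_pos: [0.3506, -0.2988, 0.2969]
eef_rot: [3.136, 0.006, 1.57]
force: [0.1, -1.9, -0.5]
grip_width: 0.07
grip_force: 0.0
```

Call:
{"method": "jog_arm", "body": {"rows": [{"gripper": 0.07, "slide": [0.001, 0, 0.04], "spin": 0}, {"gripper": 0.07, "slide": [0.001, 0, 0.07], "spin": 0}, {"gripper": 0.07, "slide": [0.001, 0, 0.077], "spin": 0}, {"gripper": 0.03, "slide": [0.001, 0, 0.077], "spin": 0}, {"gripper": 0.03, "slide": [0.001, 0, 0.077], "spin": 0}, {"gripper": 0.03, "slide": [0.001, 0, 0.077], "spin": 0}, {"gripper": 0.03, "slide": [0.001, 0, 0.077], "spin": 0}, {"gripper": 0.03, "slide": [0.001, 0, 0.077], "spin": 0}]}}

```text
time_s: 7.5
ee_pos: [0.3504, -0.297, 0.2179]
eef_rot: [3.14, 0.001, 1.572]
force: [-0.4, 1.6, 7.5]
grip_width: 0.0401
grip_force: 15.0
```

Call:
{"method": "jog_arm", "body": {"rows": [{"gripper": 0.03, "slide": [0, 0, -0.04], "spin": 0}, {"gripper": 0.03, "slide": [0, 0, -0.085], "spin": 0}, {"gripper": 0.03, "slide": [0.02, 0.01, -0.12], "spin": 0}, {"gripper": 0.03, "slide": [0.06, 0.03, -0.12], "spin": 0}, {"gripper": 0.03, "slide": [0.1, 0.05, -0.12], "spin": 0}, {"gripper": 0.03, "slide": [0.14, 0.07, -0.12], "spin": 0}, {"gripper": 0.03, "slide": [0.175, 0.1, -0.12], "spin": 0}, {"gripper": 0.03, "slide": [0.197, 0.14, -0.12], "spin": 0}]}}

```text
time_s: 8.3
ee_pos: [0.4903, -0.0973, 0.3376]
eef_rot: [3.141, 0.0, 1.573]
force: [0.5, -2.2, -1.8]
grip_width: 0.04
grip_force: 15.0
```

Call:
{"method": "jog_arm", "body": {"rows": [{"gripper": 0.03, "slide": [0, 0.045, 0], "spin": 0}, {"gripper": 0.03, "slide": [0, 0.09, 0], "spin": 0}, {"gripper": 0.03, "slide": [0, 0.12, 0], "spin": 0}, {"gripper": 0.03, "slide": [0, 0.131, 0], "spin": 0}, {"gripper": 0.03, "slide": [0, 0.131, 0], "spin": 0}, {"gripper": 0.03, "slide": [0, 0.131, 0], "spin": 0}]}}

```text
time_s: 8.9
ee_pos: [0.6206, -0.0995, 0.3367]
eef_rot: [-3.141, -0.0, 1.572]
force: [0.0, 0.4, -1.6]
grip_width: 0.0397
grip_force: 15.0
```

Call:
{"method": "jog_arm", "body": {"rows": [{"gripper": 0.03, "slide": [-0.001, 0.001, 0.04], "spin": 0}, {"gripper": 0.03, "slide": [-0.001, 0.001, 0.08], "spin": 0}, {"gripper": 0.03, "slide": [-0.001, 0.001, 0.102], "spin": 0}, {"gripper": 0.03, "slide": [-0.001, 0.001, 0.107], "spin": 0}, {"gripper": 0.03, "slide": [-0.001, 0.001, 0.109], "spin": 0}, {"gripper": 0.03, "slide": [-0.001, 0.001, 0.111], "spin": 0}, {"gripper": 0.03, "slide": [-0.001, 0.001, 0.112], "spin": 0}, {"gripper": 0.03, "slide": [-0.001, 0.001, 0.112], "spin": 0}]}}

```text
time_s: 9.7
ee_pos: [0.6222, -0.1005, 0.226]
eef_rot: [3.14, 0.0, 1.572]
force: [-1.2, 0.9, 0.6]
grip_width: 0.0398
grip_force: 15.0
```

Call:
{"method": "jog_arm", "body": {"rows": [{"gripper": 0.07, "slide": [0, 0, 0.0005], "spin": 0}, {"gripper": 0.07, "slide": [0, 0, 0], "spin": 0}, {"gripper": 0.07, "slide": [0, 0, 0], "spin": 0}, {"gripper": 0.07, "slide": [0, 0, -0.03], "spin": 0}, {"gripper": 0.07, "slide": [0, 0, -0.07], "spin": 0}, {"gripper": 0.07, "slide": [0, 0, -0.11], "spin": 0}, {"gripper": 0.07, "slide": [0.04, -0.03, -0.11], "spin": 0}, {"gripper": 0.07, "slide": [0.07, -0.06, -0.11], "spin": 0}]}}

```text
time_s: 10.5
ee_pos: [0.5611, -0.0297, 0.3359]
eef_rot: [3.139, 0.0, 1.571]
force: [0.4, 0.1, -0.0]
grip_width: 0.0702
grip_force: 0.0
```

Call:
{"method": "jog_arm", "body": {"rows": [{"gripper": 0.07, "slide": [0.035, -0.03, 0], "spin": 0}, {"gripper": 0.07, "slide": [0.07, -0.06, 0], "spin": 0}, {"gripper": 0.07, "slide": [0.105, -0.09, 0], "spin": 0}, {"gripper": 0.07, "slide": [0.14, -0.12, 0], "spin": 0}, {"gripper": 0.07, "slide": [0.175, -0.145, 0], "spin": 0}, {"gripper": 0.07, "slide": [0.2, -0.151, 0], "spin": 0}, {"gripper": 0.07, "slide": [0.2, -0.151, 0], "spin": 0}, {"gripper": 0.07, "slide": [0.2, -0.151, 0], "spin": 0}]}}

```text
time_s: 11.3
ee_pos: [0.4107, 0.1694, 0.3351]
eef_rot: [3.141, 0.0, 1.573]
force: [-1.4, 0.4, -0.1]
grip_width: 0.0704
grip_force: 0.0
```

Call:
{"method": "jog_arm", "body": {"rows": [{"gripper": 0.07, "slide": [0.001, 0, 0.04], "spin": 0}, {"gripper": 0.07, "slide": [0.001, 0, 0.08], "spin": 0}, {"gripper": 0.07, "slide": [0.001, 0, 0.11], "spin": 0}, {"gripper": 0.07, "slide": [0.001, 0, 0.117], "spin": 0}, {"gripper": 0.03, "slide": [0.001, 0, 0.117], "spin": 0}, {"gripper": 0.03, "slide": [0.001, 0, 0.117], "spin": 0}, {"gripper": 0.03, "slide": [0.001, 0, 0.117], "spin": 0}, {"gripper": 0.03, "slide": [0.001, 0, 0.117], "spin": 0}]}}

```text
time_s: 12.1
ee_pos: [0.411, 0.1703, 0.219]
eef_rot: [3.14, -0.001, 1.572]
force: [0.2, -0.7, -0.3]
grip_width: 0.0413
grip_force: 0.0
```

Call:
{"method": "jog_arm", "body": {"rows": [{"gripper": 0.03, "slide": [0, 0, 0], "spin": 0}, {"gripper": 0.03, "slide": [0, 0, 0], "spin": 0}]}}

```text
time_s: 12.3
ee_pos: [0.411, 0.1704, 0.2189]
eef_rot: [3.14, -0.0, 1.572]
force: [-1.8, -1.1, 7.5]
grip_width: 0.0398
grip_force: 15.0
```

Call:
{"method": "jog_arm", "body": {"rows": [{"gripper": 0.03, "slide": [0, 0, -0.04], "spin": 0}, {"gripper": 0.03, "slide": [0, 0, -0.085], "spin": 0}, {"gripper": 0.03, "slide": [-0.02, 0, -0.12], "spin": 0}, {"gripper": 0.03, "slide": [-0.06, 0, -0.12], "spin": 0}, {"gripper": 0.03, "slide": [-0.105, 0, -0.12], "spin": 0}, {"gripper": 0.03, "slide": [-0.15, 0, -0.12], "spin": 0}, {"gripper": 0.03, "slide": [-0.195, 0, -0.12], "spin": 0}, {"gripper": 0.03, "slide": [-0.24, 0, -0.12], "spin": 0}]}}

```text
time_s: 13.1
ee_pos: [0.4105, -0.0714, 0.3384]
eef_rot: [3.141, 0.0, 1.572]
force: [0.9, 0.8, -1.5]
grip_width: 0.0391
grip_force: 15.0
```

Call:
{"method": "jog_arm", "body": {"rows": [{"gripper": 0.03, "slide": [-0.045, 0, 0], "spin": 0}, {"gripper": 0.03, "slide": [-0.09, 0.01, 0], "spin": 0}, {"gripper": 0.03, "slide": [-0.13, 0.03, 0], "spin": 0}, {"gripper": 0.03, "slide": [-0.165, 0.06, 0], "spin": 0}, {"gripper": 0.03, "slide": [-0.19, 0.1, 0], "spin": 0}, {"gripper": 0.03, "slide": [-0.199, 0.145, 0], "spin": 0}, {"gripper": 0.03, "slide": [-0.199, 0.175, 0], "spin": 0}, {"gripper": 0.03, "slide": [-0.199, 0.183, 0], "spin": 0}]}}

```text
time_s: 13.9
ee_pos: [0.5961, -0.2684, 0.3371]
eef_rot: [-3.141, -0.0, 1.573]
force: [-0.5, 0.1, -1.9]
grip_width: 0.0394
grip_force: 15.0
```

Call:
{"method": "jog_arm", "body": {"rows": [{"gripper": 0.03, "slide": [0, 0, 0], "spin": 0}]}}

```text
time_s: 14.0
ee_pos: [0.5945, -0.2682, 0.3373]
eef_rot: [-3.141, -0.0, 1.573]
force: [-0.6, 0.4, -1.5]
grip_width: 0.0394
grip_force: 15.0
```

Call:
{"method": "jog_arm", "body": {"rows": [{"gripper": 0.03, "slide": [0, 0, 0.04], "spin": 0}, {"gripper": 0.03, "slide": [0, 0, 0.08], "spin": 0}, {"gripper": 0.03, "slide": [0, 0, 0.102], "spin": 0}, {"gripper": 0.03, "slide": [0, 0, 0.107], "spin": 0}, {"gripper": 0.03, "slide": [0, 0, 0.109], "spin": 0}, {"gripper": 0.03, "slide": [0, 0, 0.11], "spin": 0}, {"gripper": 0.03, "slide": [0, 0, 0.111], "spin": 0}, {"gripper": 0.03, "slide": [0, 0, 0.111], "spin": 0}]}}

```text
time_s: 14.8
ee_pos: [0.5942, -0.2686, 0.2279]
eef_rot: [3.14, 0.001, 1.572]
force: [0.5, -0.0, 0.0]
grip_width: 0.0393
grip_force: 15.0
```

Call:
{"method": "jog_arm", "body": {"rows": [{"gripper": 0.03, "slide": [0, 0, 0.001], "spin": 0}, {"gripper": 0.07, "slide": [0, 0, 0.001], "spin": 0}, {"gripper": 0.07, "slide": [0, 0, 0.001], "spin": 0}, {"gripper": 0.07, "slide": [0, 0, 0.001], "spin": 0}, {"gripper": 0.07, "slide": [0, 0, -0.03], "spin": 0}, {"gripper": 0.07, "slide": [0, 0, -0.07], "spin": 0}, {"gripper": 0.07, "slide": [0, 0, -0.11], "spin": 0}, {"gripper": 0.08, "slide": [0, -0.04, -0.11], "spin": 0}]}}

```text
time_s: 15.6
ee_pos: [0.5563, -0.2686, 0.3431]
eef_rot: [3.132, 0.005, 1.573]
force: [0.1, -1.2, 0.0]
grip_width: 0.0746
grip_force: 0.0
```

Call:
{"method": "jog_arm", "body": {"rows": [{"gripper": 0.08, "slide": [0.025, -0.035, 0], "spin": 0}, {"gripper": 0.08, "slide": [0.06, -0.065, 0], "spin": 0}, {"gripper": 0.08, "slide": [0.095, -0.095, 0], "spin": 0}, {"gripper": 0.08, "slide": [0.135, -0.12, 0], "spin": 0}, {"gripper": 0.08, "slide": [0.18, -0.135, 0], "spin": 0}, {"gripper": 0.08, "slide": [0.225, -0.145, 0], "spin": 0}, {"gripper": 0.08, "slide": [0.27, -0.155, 0], "spin": 0}, {"gripper": 0.08, "slide": [0.315, -0.165, 0], "spin": 0}]}}

```text
time_s: 16.4
ee_pos: [0.388, 0.0478, 0.3372]
eef_rot: [3.141, -0.0, 1.571]
force: [0.2, 0.5, 0.1]
grip_width: 0.0797
grip_force: 0.0
```

```bash
python3 - <<'E'
from h import *
o=telemetry.get_obs();print(o["ee_pos"],o["qpos"])
p,d=cams.camera("top");cv2.imwrite("pics/top1.png",p[:,:,::-1])
V,U=np.mgrid[0:480,0:640];P=world("top",U.ravel(),V.ravel(),depth=d.ravel())
for n,x,y in(("M",.6078,-.1845),("L",.6216,-.1004),("R",.5938,-.2685)):
    Q=P[(np.hypot(P[:,0]-x,P[:,1]-y)<.035)&(abs(P[:,2]-.098)<.006)];print(n,len(Q),np.round((Q.min(0)+Q.max(0))/2-[x,y,0],4))
E
```

```text
[0.38800162 0.04777783 0.33723266] [2.87526943e-02 1.68752361e-02 2.01746875e+00 5.52920427e-05
 1.10629856e+00 2.82050331e-02]
M 240 [-0.0024  0.0021  0.0977]
L 240 [-0.0008  0.0005  0.0978]
R 243 [-0.0012  0.0016  0.0974]
```

Call:
{"method": "jog_arm", "body": {"rows": [{"gripper": 0.08, "slide": [0.045, -0.02, 0], "spin": 0}, {"gripper": 0.08, "slide": [0.09, -0.035, 0], "spin": 0}, {"gripper": 0.08, "slide": [0.135, -0.0475, 0], "spin": 0}, {"gripper": 0.08, "slide": [0.18, -0.0475, 0], "spin": 0}, {"gripper": 0.08, "slide": [0.22, -0.0475, 0], "spin": 0}, {"gripper": 0.08, "slide": [0.241, -0.0475, 0], "spin": 0}, {"gripper": 0.08, "slide": [0.241, -0.0475, 0.01], "spin": 0}, {"gripper": 0.08, "slide": [0.241, -0.0475, 0.05], "spin": 0}]}}

```text
time_s: 17.25
ee_pos: [0.3416, 0.2876, 0.2885]
eef_rot: [3.137, -0.003, 1.573]
force: [0.3, 1.3, -1.2]
grip_width: 0.0799
grip_force: 0.0
```

Call:
{"method": "jog_arm", "body": {"rows": [{"gripper": 0.08, "slide": [0, 0, 0.03], "spin": 0}, {"gripper": 0.08, "slide": [0, 0, 0.05], "spin": 0}, {"gripper": 0.08, "slide": [0, 0, 0.05], "spin": 0}]}}

```text
time_s: 17.55
ee_pos: [0.3407, 0.286, 0.2346]
eef_rot: [-3.138, 0.003, 1.571]
force: [-0.5, -0.3, -0.2]
grip_width: 0.08
grip_force: 0.0
```

Call:
{"method": "jog_arm", "body": {"rows": [{"gripper": 0.08, "slide": [0.002, 0, 0.02], "spin": 0}, {"gripper": 0.08, "slide": [0.002, 0, 0.031], "spin": 0}, {"gripper": 0.08, "slide": [0.002, 0, 0.031], "spin": 0}, {"gripper": 0.05, "slide": [0.002, 0, 0.031], "spin": 0}, {"gripper": 0.05, "slide": [0.002, 0, 0.031], "spin": 0}, {"gripper": 0.05, "slide": [0.002, 0, 0.031], "spin": 0}, {"gripper": 0.05, "slide": [0.002, 0, 0.031], "spin": 0}, {"gripper": 0.05, "slide": [0.002, 0, 0.031], "spin": 0}]}}

```text
time_s: 18.35
ee_pos: [0.3413, 0.2893, 0.2066]
eef_rot: [3.141, -0.001, 1.572]
force: [-2.1, -0.7, 7.1]
grip_width: 0.0588
grip_force: 14.9
```

Call:
{"method": "jog_arm", "body": {"rows": [{"gripper": 0.05, "slide": [0, 0, -0.02], "spin": 0}, {"gripper": 0.05, "slide": [0, 0, -0.06], "spin": 0}, {"gripper": 0.05, "slide": [0, 0, -0.1], "spin": 0}, {"gripper": 0.05, "slide": [0, 0, -0.12], "spin": 0}, {"gripper": 0.05, "slide": [0, 0, -0.12], "spin": 0}]}}

```text
time_s: 18.85
ee_pos: [0.3413, 0.2894, 0.3286]
eef_rot: [3.138, -0.003, 1.572]
force: [0.5, -0.4, -2.4]
grip_width: 0.0589
grip_force: 14.8
```

Call:
{"method": "jog_arm", "body": {"rows": [{"gripper": 0.05, "slide": [-0.018, 0.04, 0], "spin": 0}, {"gripper": 0.05, "slide": [-0.036, 0.08, 0], "spin": 0}, {"gripper": 0.05, "slide": [-0.054, 0.12, 0], "spin": 0}, {"gripper": 0.05, "slide": [-0.072, 0.16, 0], "spin": 0}, {"gripper": 0.05, "slide": [-0.09, 0.2, 0], "spin": 0}, {"gripper": 0.05, "slide": [-0.106, 0.24, 0], "spin": 0}, {"gripper": 0.05, "slide": [-0.114, 0.2644, 0], "spin": 0}, {"gripper": 0.05, "slide": [-0.114, 0.2644, 0], "spin": 0}]}}

```text
time_s: 19.65
ee_pos: [0.6076, 0.1738, 0.3233]
eef_rot: [-3.139, 0.001, 1.569]
force: [0.2, 0.9, -1.4]
grip_width: 0.0594
grip_force: 14.8
```

Call:
{"method": "jog_arm", "body": {"rows": [{"gripper": 0.05, "slide": [0, 0, 0.025], "spin": 0}, {"gripper": 0.05, "slide": [0, 0, 0.045], "spin": 0}, {"gripper": 0.05, "slide": [0, 0, 0.053], "spin": 0}, {"gripper": 0.05, "slide": [0, 0, 0.056], "spin": 0}, {"gripper": 0.05, "slide": [0, 0, 0.058], "spin": 0}, {"gripper": 0.05, "slide": [0, 0, 0.058], "spin": 0}]}}

```text
time_s: 20.25
ee_pos: [0.6056, 0.1756, 0.2685]
eef_rot: [3.141, -0.0, 1.572]
force: [0.7, -0.2, -1.3]
grip_width: 0.0592
grip_force: 14.8
```

Call:
{"method": "jog_arm", "body": {"rows": [{"gripper": 0.05, "slide": [0, 0, 0.001], "spin": 0}, {"gripper": 0.05, "slide": [0, 0, 0.002], "spin": 0}, {"gripper": 0.05, "slide": [0, 0, 0.002], "spin": 0}]}}

```text
time_s: 20.55
ee_pos: [0.6057, 0.1755, 0.2666]
eef_rot: [3.141, -0.0, 1.572]
force: [-1.7, 0.0, 4.2]
grip_width: 0.0595
grip_force: 14.9
```

Call:
{"method": "jog_arm", "body": {"rows": [{"gripper": 0.08, "slide": [0, 0, 0], "spin": 0}, {"gripper": 0.08, "slide": [0, 0, 0], "spin": 0}, {"gripper": 0.08, "slide": [0, 0, 0], "spin": 0}, {"gripper": 0.08, "slide": [0, 0, -0.03], "spin": 0}, {"gripper": 0.08, "slide": [0, 0, -0.065], "spin": 0}, {"gripper": 0.08, "slide": [-0.02, -0.02, -0.065], "spin": 0}, {"gripper": 0.05, "slide": [-0.05, -0.05, -0.065], "spin": 0}, {"gripper": 0.05, "slide": [-0.08, -0.08, -0.065], "spin": 0}]}}

```text
time_s: 21.35
ee_pos: [0.5245, 0.0947, 0.3307]
eef_rot: [3.141, 0.0, 1.572]
force: [0.3, -0.9, 0.8]
grip_width: 0.0672
grip_force: 0.0
```

Call:
{"method": "jog_arm", "body": {"rows": [{"gripper": 0.05, "slide": [-0.035, -0.03, 0], "spin": 0}, {"gripper": 0.05, "slide": [-0.065, -0.055, 0], "spin": 0}, {"gripper": 0.05, "slide": [-0.0785, -0.064, 0], "spin": 0}, {"gripper": 0.05, "slide": [-0.0785, -0.064, 0], "spin": 0}, {"gripper": 0.05, "slide": [-0.0785, -0.064, 0.03], "spin": 0}, {"gripper": 0.05, "slide": [-0.0785, -0.064, 0.07], "spin": 0}, {"gripper": 0.05, "slide": [-0.0785, -0.064, 0.09], "spin": 0}, {"gripper": 0.05, "slide": [-0.0785, -0.064, 0.09], "spin": 0}]}}

```text
time_s: 22.15
ee_pos: [0.462, 0.0176, 0.2385]
eef_rot: [-3.137, -0.0, 1.572]
force: [-0.2, -0.3, 0.9]
grip_width: 0.05
grip_force: 0.0
```

```bash
python3 - <<'E'
from h import *
from scipy.optimize import least_squares
print(telemetry.get_obs()["ee_pos"])
V,U=np.mgrid[0:480,0:640]
for c in("top","scene"):
    p,d=cams.camera(c);cv2.imwrite(f"pics/{c}2.png",p[:,:,::-1])
    P=world(c,U.ravel(),V.ravel(),depth=d.ravel());P=P[(np.hypot(P[:,0]-.606,P[:,1]-.175)<.045)&(abs(P[:,2]-.088)<.004)]
    print(c,len(P),np.round(least_squares(lambda q:np.hypot(P[:,0]-q[0],P[:,1]-q[1])-.028,P.mean(0)[:2],loss="soft_l1",f_scale=.002).x,4),np.round(P[:,2].mean(),4))
E
```

```text
[0.46204033 0.01761943 0.23853163]
top 299 [0.6036 0.1766] 0.0889
scene 242 [0.6064 0.1753] 0.0872
```

Call:
{"method": "jog_arm", "body": {"rows": [{"gripper": 0.05, "slide": [-0.001, 0, 0.02], "spin": 0}, {"gripper": 0.05, "slide": [-0.001, 0, 0.03], "spin": 0}, {"gripper": 0.05, "slide": [-0.001, 0, 0.03], "spin": 0}, {"gripper": 0.005, "slide": [-0.001, 0, 0.03], "spin": 0}, {"gripper": 0.005, "slide": [-0.001, 0, 0.03], "spin": 0}, {"gripper": 0.005, "slide": [-0.001, 0, 0.03], "spin": 0}, {"gripper": 0.005, "slide": [-0.001, 0, 0.03], "spin": 0}, {"gripper": 0.005, "slide": [-0.001, 0, 0.03], "spin": 0}]}}

```text
time_s: 23.05
ee_pos: [0.4619, 0.0158, 0.2112]
eef_rot: [3.141, 0.0, 1.572]
force: [-1.0, -0.6, 2.9]
grip_width: 0.0151
grip_force: 15.0
```

Call:
{"method": "jog_arm", "body": {"rows": [{"gripper": 0.005, "slide": [0, 0, 0], "spin": 0}, {"gripper": 0.005, "slide": [0, 0, 0], "spin": 0}]}}

```text
time_s: 23.25
ee_pos: [0.4619, 0.0158, 0.2112]
eef_rot: [3.141, 0.0, 1.572]
force: [-1.6, -0.1, 4.7]
grip_width: 0.0156
grip_force: 15.0
```

Call:
{"method": "jog_arm", "body": {"rows": [{"gripper": 0.005, "slide": [0, 0, -0.03], "spin": 0}, {"gripper": 0.005, "slide": [0, 0, -0.07], "spin": 0}, {"gripper": 0.005, "slide": [0, 0, -0.11], "spin": 0}, {"gripper": 0.005, "slide": [0, 0, -0.13], "spin": 0}, {"gripper": 0.005, "slide": [0.03, 0.03, -0.13], "spin": 0}, {"gripper": 0.005, "slide": [0.06, 0.055, -0.13], "spin": 0}, {"gripper": 0.005, "slide": [0.09, 0.085, -0.13], "spin": 0}, {"gripper": 0.005, "slide": [0.12, 0.11, -0.13], "spin": 0}]}}

```text
time_s: 24.05
ee_pos: [0.5727, 0.1372, 0.3406]
eef_rot: [-3.141, 0.0, 1.572]
force: [-0.1, -0.6, -0.9]
grip_width: 0.0155
grip_force: 15.0
```

Call:
{"method": "jog_arm", "body": {"rows": [{"gripper": 0.005, "slide": [0.025, 0.025, 0], "spin": 0}, {"gripper": 0.005, "slide": [0.039, 0.034, 0], "spin": 0}, {"gripper": 0.005, "slide": [0.039, 0.034, 0], "spin": 0}, {"gripper": 0.005, "slide": [0.039, 0.034, 0.015], "spin": 0}, {"gripper": 0.005, "slide": [0.039, 0.034, 0.025], "spin": 0}, {"gripper": 0.005, "slide": [0.039, 0.034, 0.032], "spin": 0}, {"gripper": 0.005, "slide": [0.039, 0.034, 0.032], "spin": 0}]}}

```text
time_s: 24.75
ee_pos: [0.6054, 0.1743, 0.3075]
eef_rot: [-3.139, 0.001, 1.571]
force: [-0.3, 0.4, -0.7]
grip_width: 0.0154
grip_force: 15.0
```

```bash
python3 - <<'E'
from h import *
print(telemetry.get_obs()["ee_pos"])
p,d=cams.camera("scene");cv2.imwrite("pics/lid3.png",cv2.resize(p[120:260,330:490,::-1],None,fx=4,fy=4))
E
```

```text
[0.60535502 0.17433507 0.30753038]
```

View pics/lid3.png

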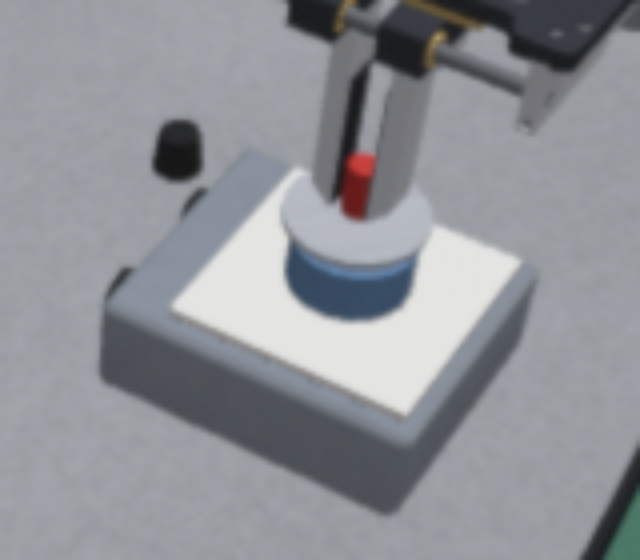

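The lid (crop ~(357,222)) is level and centred over the dish (~(350,275)). I'll lower it the last 8 mm.

Call:
{"method": "jog_arm", "body": {"rows": [{"gripper": 0.005, "slide": [0, 0, 0.004], "spin": 0}, {"gripper": 0.005, "slide": [0, 0, 0.006], "spin": 0}, {"gripper": 0.005, "slide": [0, 0, 0.007], "spin": 0}, {"gripper": 0.005, "slide": [0, 0, 0.008], "spin": 0}, {"gripper": 0.005, "slide": [0, 0, 0.008], "spin": 0}]}}

```text
time_s: 25.3
ee_pos: [0.6056, 0.175, 0.3009]
eef_rot: [3.142, 0.0, 1.572]
force: [0.5, -0.1, -0.8]
grip_width: 0.0155
grip_force: 15.0
```

Call:
{"method": "jog_arm", "body": {"rows": [{"gripper": 0.005, "slide": [0, 0, 0.001], "spin": 0}, {"gripper": 0.005, "slide": [0, 0, 0.002], "spin": 0}, {"gripper": 0.005, "slide": [0, 0, 0.002], "spin": 0}]}}

```text
time_s: 25.6
ee_pos: [0.6057, 0.175, 0.2992]
eef_rot: [3.141, -0.0, 1.572]
force: [-1.0, -0.5, 2.6]
grip_width: 0.0154
grip_force: 15.0
```

Contact is made. I'll release, back off and check.

Call:
{"method": "jog_arm", "body": {"rows": [{"gripper": 0.05, "slide": [0, 0, 0], "spin": 0}, {"gripper": 0.05, "slide": [0, 0, 0], "spin": 0}, {"gripper": 0.05, "slide": [0, 0, 0], "spin": 0}, {"gripper": 0.05, "slide": [0, 0, -0.03], "spin": 0}, {"gripper": 0.05, "slide": [0, 0, -0.07], "spin": 0}, {"gripper": 0.05, "slide": [0, -0.04, -0.08], "spin": 0}, {"gripper": 0.05, "slide": [0, -0.085, -0.08], "spin": 0}, {"gripper": 0.05, "slide": [0, -0.13, -0.08], "spin": 0}]}}

```text
time_s: 26.4
ee_pos: [0.474, 0.1746, 0.3789]
eef_rot: [3.141, -0.0, 1.571]
force: [0.1, 1.2, 0.7]
grip_width: 0.0501
grip_force: 0.0
```

Call:
{"method": "jog_arm", "body": {"rows": [{"gripper": 0.05, "slide": [-0.04, -0.03, 0], "spin": 0}, {"gripper": 0.05, "slide": [-0.08, -0.06, 0], "spin": 0}, {"gripper": 0.05, "slide": [-0.12, -0.08, 0], "spin": 0}, {"gripper": 0.05, "slide": [-0.12, -0.08, 0], "spin": 0}]}}

```text
time_s: 26.8
ee_pos: [0.394, 0.0522, 0.3793]
eef_rot: [3.141, 0.0, 1.569]
force: [0.1, 0.0, -0.3]
grip_width: 0.0502
grip_force: 0.0
```

```bash
python3 - <<'E'
from h import *
a,d=cams.camera("top");b,e=cams.camera("scene")
cv2.imwrite("pics/f_top.png",a[:,:,::-1]);cv2.imwrite("pics/f_scene.png",b[:,:,::-1])
V,U=np.mgrid[0:480,0:640]
for c,D in(("top",d),("scene",e)):
    P=world(c,U.ravel(),V.ravel(),depth=D.ravel())
    for n,x,y,z,t,r in(("M",.6078,-.1845,.098,.005,.035),("L",.6216,-.1004,.098,.005,.035),("R",.5938,-.2685,.098,.005,.035),("lid",.6057,.1753,.093,.004,.05)):
        Q=P[(np.hypot(P[:,0]-x,P[:,1]-y)<r)&(abs(P[:,2]-z)<t)];print(c,n,len(Q),np.round((Q.min(0)+Q.max(0))/2-[x,y,0],4),np.round(np.ptp(Q,0),3))
E
```

```text
top M 233 [-0.0022  0.0021  0.0981] [0.028 0.028 0.01 ]
top L 233 [-0.0012  0.0005  0.098 ] [0.028 0.027 0.009]
top R 239 [-0.0012  0.0016  0.0981] [0.027 0.028 0.01 ]
top lid 1174 [-0.0022  0.0015  0.0931] [0.067 0.066 0.008]
scene M 267 [0.0001 0.0002 0.0972] [0.027 0.027 0.008]
scene L 232 [ 0.0017 -0.0017  0.0971] [0.027 0.028 0.008]
scene R 305 [0.002  0.0002 0.0975] [0.027 0.027 0.008]
scene lid 673 [ 0.0006 -0.0004  0.0931] [0.067 0.069 0.008]
```

View pics/f_top.png

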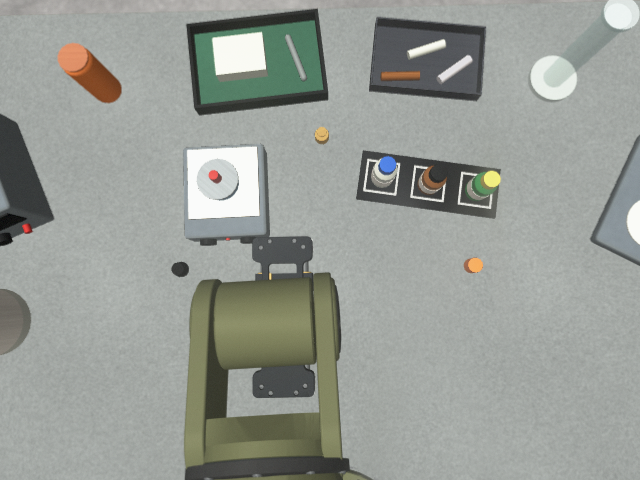

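View pics/f_scene.png

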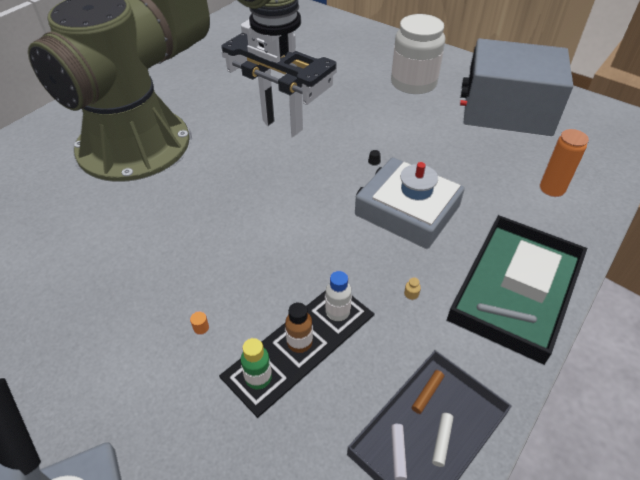

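The final views show all three bottles upright in their squares: top view white (386,172), amber (432,180), green (485,185). The lid is flat on the dish at (217,180), in the middle of the plate. The weight, stopper and pot are where they were, so I'll hand in.

```bash
python3 -c "
from station import workorder
print(workorder.hand_in())"
```

```text
the job is handed in; nothing more can be done
None
```

The job is handed in, verdict not shown: all three bottles stand upright in their squares, each within about 3 mm of centre, the dish is in the middle of the warmer's plate with the lid on it, and the weight, stopper and pot look unmoved in the final views.

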